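Put the mixed-up colour-coded scrub brushes back into their own trays

TASK

Every scrub brush is lying in a tray of the wrong colour. Swap them round, one at a time, so that each lies flat in the tray of its own colour, with the white spare tray as the free spot on the way. The brushes are head-heavy: take each at its balance point and carry it level, set it down rather than dropping it, never let two brushes touch each other, and do not knock the dosing bottle over or push it out of its place.

Things in the scene. Friction and masses are not known exactly. Their poses are not given: they have to be found in the camera images.
- brush_red_mid (a point): red scrub brush, loose, 0.22 kg, 200 x 58 mm, 46 high, bristles down. Point: its balance point, on the centre line in the shoulder between head and handle, 33 mm above the underside. +x to the head (tip at +72 mm; handle end at -128, so mid-length at -28), z up. The shoulder, x -24 to +20, is 36 mm wide along y, flat-sided 20 to 46 mm above the underside; the head beyond is wider
- brush_blue_mid (a point): blue scrub brush, loose, 0.22 kg, 200 x 58 mm, 46 high, bristles down. Point: its balance point, on the centre line in the shoulder between head and handle, 33 mm above the underside. +x to the head (tip at +72 mm; handle end at -128, so mid-length at -28), z up. The shoulder, x -24 to +20, is 36 mm wide along y, flat-sided 20 to 46 mm above the underside; the head beyond is wider
- brush_green_mid (a point): green scrub brush, loose, 0.22 kg, 200 x 58 mm, 46 high, bristles down. Point: its balance point, on the centre line in the shoulder between head and handle, 33 mm above the underside. +x to the head (tip at +72 mm; handle end at -128, so mid-length at -28), z up. The shoulder, x -24 to +20, is 36 mm wide along y, flat-sided 20 to 46 mm above the underside; the head beyond is wider
- brush_yellow_mid (a point): yellow scrub brush, loose, 0.22 kg, 200 x 58 mm, 46 high, bristles down. Point: its balance point, on the centre line in the shoulder between head and handle, 33 mm above the underside. +x to the head (tip at +72 mm; handle end at -128, so mid-length at -28), z up. The shoulder, x -24 to +20, is 36 mm wide along y, flat-sided 20 to 46 mm above the underside; the head beyond is wider
- tray_red: drip tray of the red brush, with red rims; fixed, 240 x 112 mm outside, 232 x 104 inside; its floor, a grey ribbed mat, is 5 mm and its rims 14 mm above the counter. Origin: its centre, at counter height; x along its length, y across, z up. A brush lies along it, head to either end
- tray_blue: drip tray of the blue brush, with blue rims; fixed, 240 x 112 mm outside, 232 x 104 inside; its floor, a grey ribbed mat, is 5 mm and its rims 14 mm above the counter. Origin: its centre, at counter height; x along its length, y across, z up. A brush lies along it, head to either end
- tray_green: drip tray of the green brush, with green rims; fixed, 240 x 112 mm outside, 232 x 104 inside; its floor, a grey ribbed mat, is 5 mm and its rims 14 mm above the counter. Origin: its centre, at counter height; x along its length, y across, z up. A brush lies along it, head to either end
- tray_yellow: drip tray of the yellow brush, with yellow rims; fixed, 240 x 112 mm outside, 232 x 104 inside; its floor, a grey ribbed mat, is 5 mm and its rims 14 mm above the counter. Origin: its centre, at counter height; x along its length, y across, z up. A brush lies along it, head to either end
- tray_spare: spare tray, white, empty at the start: the free spot; fixed, 240 x 112 mm outside, 232 x 104 inside; its floor, a grey ribbed mat, is 5 mm and its rims 14 mm above the counter. Origin: its centre, at counter height; x along its length, y across, z up. A brush lies along it, head to either end
- dose_bottle_mid (a point): a white dosing bottle with a blue cap, loose, 125 mm tall and 60 mm across, about 0.3 kg, standing among the trays with a small clear cup and a clothes peg beside it: to be left where it stands. The point is its centre, half-way up; z is up
There are look-alikes about, which are no part of the job. There is more than one size of the part that bears brush_yellow_mid; the job needs the smaller.

How it is judged:
By the outcome, as a careful person would: the job done as asked, in the order asked, and still so for the second after the job is handed in, with the robot touching nothing.
It also fails if it takes over 136 s, if anything falls off the work surface, if the arm or the gripper's body presses on something with over 40 N, if the wrist force passes 120 N, or if a joint passes its speed limit or range.

ROBOT

A 7-joint arm with a two-finger parallel gripper is mounted at the origin on the work surface. World frame = base frame: x ahead of the robot, y to its left, z up, the work surface at z = 0. Lengths are in m, angles in rad, forces in N, time in s.
With the tool pointing down it reaches from about 0.425 to 0.925 m from the base axis. Payload 6.8 kg.
Tool frame: the origin (TCP) lies on the front face of the gripper's body, between the roots of the fingers; the fingertips stand 73 mm ahead of it and the grasp point (between the pads) lies 54 mm ahead of it (env.nose_length is the distance from the TCP to the fingertips, in m); z points along the fingers, y is the direction in which the jaws open and shut (so a half turn about z gives the same grasp; the last joint's range is limited). The gripper opens to 85 mm and grips with 20 to 120 N. Pads are 22 mm wide; open, the fingers measure 114 mm over their backs; the gripper's body (76 mm by 85 mm) begins 54 mm behind the grasp point. The pads swing forward as they close: fully open they stand 13 mm farther back than shut.
Start: joints at [1.047, 0.477, 0.022, 1.555, -0.011, 1.109, -0.083], TCP at [0.273, -0.617, 0.304] pointing down, gripper open.
Joint ranges: [-2.96, 2.96], [-0.34, 2.1], [-1.41, 1.46], [0.24, 2.44], [-1.37, 4.51], [0.17, 1.92], [-2.96, 2.96]. Speed limits (rad/s): [2.39, 2.39, 3.14, 3.14, 3.14, 3.14, 3.14].

INTERFACE

Orientations are given as a unit quaternion [w, x, y, z].
In Python, from cell import env, kin, camera, calibration, job gives the robot as it stands. The module is installed in compiled form; this text tells all that it offers. Calls block until the motion is done:
- env.reach(position, orientation): joint-space move of the TCP to a pose.
- env.movel(position, velocity=0.15, rot=None, stop_force=None): straight line of the TCP; rot=None keeps the orientation; velocity is the mean speed in m/s. With stop_force (N) it stops when the force on the tool has changed by that much, and returns True; else False.
- env.goto_joints(angles): joint-space move.
- env.grip(opening, f_grip=None): finger opening in m; f_grip is the grip in N (None keeps the last); returns when the fingers have stopped.
- env.dwell(seconds).
- kin.inverse_kinematics(position, orientation): joint angles nearest the present ones, or None.
- env.get_state(): the state.
- camera(name): name is "scene" or "top" or "wrist"; returns (picture, depth): 400x640x3 uint8, blue, green, red; 400x640 float32, m along the optical axis (not along the pixel's ray), 0 where there is no reading.
- calibration(name): a dict with "fx", "fy", "cx", "cy" (pixels), "rvec" (rotation vector, rad) and "tvec" (3), from world to camera coordinates, as OpenCV has them. Camera axes: x right, y down, z forward; pixel columns grow to the right and rows downward; lengths in m; the calibration is good to about 2 mm. The wrist camera is an equidistant fisheye: a pixel r from the principal point sees the ray r / f radians off the axis. A picture is of the moment at which its call begins: read the wrist's pose just before it. calibration takes no time and is no camera call; for the wrist camera it gives the pose at the moment of the call.
A pose or a line that the arm cannot do raises env.PlanningError and nothing moves.
- job.job_done(): hands the job in, once; it reports no verdict.
The state is a dict: "time": time; "qpos": joint angles; "joint_velocities": joint speeds; "joint_torque": joint torques, N m; "tcp_pos": TCP position; "orientation": TCP orientation; "force": force on the tool from outside, world axes, zero at the start; "torque": the same for the moment, N m; "opening": finger opening in m.
Only numpy, scipy, OpenCV 4.12 (cv2) and the standard library are available. Lean on these libraries where they do the work, as an engineer would, in place of code of your own. Each camera call takes 0.05 s, during which the arm holds its last target. There are 200 camera calls.

## Working session

There is one attempt and no reset: what is moved stays moved. The work goes in short steps, each a Python script; the robot and the scene stay as the last script left them, time stands still between calls to the robot, and variables do not carry over. Pictures are saved under pics/ and viewed, about 12 in all and at most 16, crops included, and the job is handed in when it is done.

```bash
mkdir -p pics; ls; python3 - <<'E'
from cell import env,camera,calibration
import cv2,numpy as np
for n in("top","scene"):
    p,d=camera(n); cv2.imwrite(f"pics/{n}0.png",p); np.save(f"pics/{n}0.npy",d)
    c=calibration(n); print(n,c)
s=env.get_state();print(s["time"],s["tcp_pos"],s["orientation"],s["opening"])
E
```

```text
pics
top {'fx': 398.5933481439674, 'fy': 398.5933481439674, 'cx': 324.49644078664784, 'cy': 199.76501801622186, 'rvec': array([ 2.13231343, -2.15690593,  0.18847318]), 'tvec': array([5.10524179e-04, 4.09804318e-01, 1.09299009e+00])}
scene {'fx': 476.2649819600316, 'fy': 476.2649819600316, 'cx': 311.6031824170293, 'cy': 199.93967370505828, 'rvec': array([ 0.70562457,  2.67071119, -1.01277731]), 'tvec': array([ 0.35855267, -0.08459128,  1.22781217])}
0.1 [ 0.27246146 -0.617105    0.30301004] [-8.07940844e-04  9.78467060e-01  2.06401325e-01 -2.28438708e-04] 0.08574308348575298
```

View pics/top0.png

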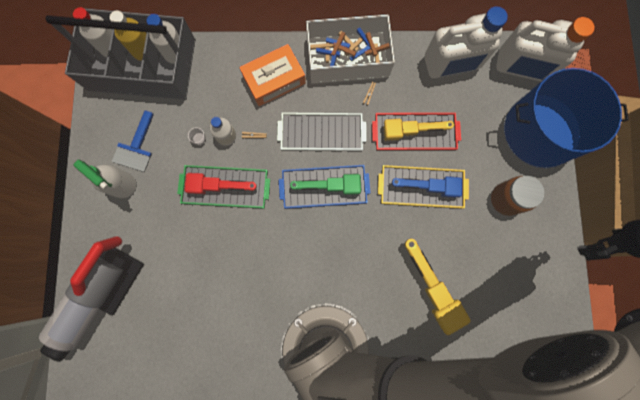

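View pics/scene0.png

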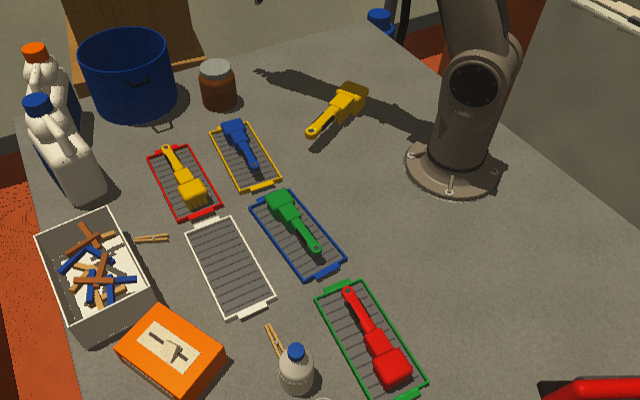

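The top view shows the trays in two rows. White spare is at (322,131), red at (416,131) holding yellow, green at (224,186) holding red, blue at (324,186) holding green, and yellow at (423,186) holding blue. The bottle is at (222,131).

There are two yellow-brush candidates: the one in the red tray (416,130), about 68 px long, and a loose one at (437,285), about 95 px and not in a tray. The smaller one in the tray fits the description. I'll measure both and confirm with a crop.

```bash
cat > vis.py <<'E'
import cv2,numpy as np
from cell import env,kin,camera,calibration
HUE={"red":[(0,6),(174,180)],"yellow":[(20,34)],"green":[(50,85)],"blue":[(105,125)]}
def cmask(p,c):
    h=cv2.cvtColor(p,cv2.COLOR_BGR2HSV); m=np.zeros(p.shape[:2],np.uint8)
    for a,b in HUE[c]: m|=cv2.inRange(h,(a,110,60),(b,255,255))
    return m
def world(d,cal):
    v,u=np.indices(d.shape); R=cv2.Rodrigues(cal["rvec"])[0]
    X=np.stack([(u-cal["cx"])/cal["fx"]*d,(v-cal["cy"])/cal["fy"]*d,d],-1)-cal["tvec"].ravel()
    return X@R
def rect(P):
    (c,s,_),b=(r:=cv2.minAreaRect(P.astype(np.float32)*1000)),cv2.boxPoints(r)
    e=b[1]-b[0] if np.linalg.norm(b[1]-b[0])>np.linalg.norm(b[2]-b[1]) else b[2]-b[1]
    return np.array(c)/1000,sorted(s),e/np.linalg.norm(e)
def brush_from_points(P):
    """xy points of a brush -> balance point, unit axis to the head, size"""
    c,s,e=rect(P); t=(P-c)@e; n=np.array([-e[1],e[0]]); w=(P-c)@n
    wid=lambda m:np.ptp(w[m]) if m.sum()>3 else 0
    L=s[1]/1000
    if wid(t<-.3*L)>wid(t>.3*L): e=-e
    return c+.028*e,e,s
def survey():
    p,d=camera("top"); W=world(d,calibration("top")); B={};T={}
    for c in HUE:
        m=cmask(p,c)
        hi=((m>0)&(d>0)&(W[...,2]>.018)&(W[...,2]<.075)).astype(np.uint8)
        lo=((m>0)&(d>0)&(W[...,2]<.018)).astype(np.uint8)
        for k,M in(("B",hi),("T",lo)):
            if k=="T": M=cv2.morphologyEx(M,cv2.MORPH_CLOSE,np.ones((5,5),np.uint8))
            n,l,st,_=cv2.connectedComponentsWithStats(M)
            for i in range(1,n):
                if st[i,4]<120: continue
                q=W[(l==i)&(d>0)]; uv=st[i,:2]+st[i,2:4]/2
                if not(.3<q[:,0].mean()<.95 and abs(q[:,1].mean())<.55): continue
                if k=="B": b,e,s=brush_from_points(q[:,:2]); B.setdefault(c,[]).append((b,e,s,q[:,2].max(),uv))
                else: cc,s,e=rect(q[:,:2]); T.setdefault(c,[]).append((cc,e,s,np.median(q[:,2]),uv))
    return p,d,W,B,T
E
python3 - <<'E'
from vis import *
np.set_printoptions(precision=4,suppress=True)
p,d,W,B,T=survey()
for n,D in(("B",B),("T",T)):
    for c in D:
        for x in D[c]: print(n,c,x[0],x[1],np.round(x[2],0),round(float(x[3]),3),x[4])
h=cv2.cvtColor(p,cv2.COLOR_BGR2HSV); m=cv2.inRange(h,(0,0,170),(180,45,255)); m[:,:270]=0;m[:,372:]=0;m[:108]=0;m[155:]=0
q=W[(m>0)&(d>0)&(W[...,2]<.03)]; print("spare",rect(q[:,:2]),np.median(q[:,2]))
q=W[115:150,205:240].reshape(-1,3); q=q[q[:,2]>.03]; print("bottle",rect(q[:,:2]),q[:,2].max())
print("counter z",np.median(W[215:235,200:300,2]))
cv2.imwrite("pics/cropY.png",cv2.resize(p[90:340,340:500],None,fx=2.4,fy=2.4,interpolation=2))
E
```

```text
B red [0.4585 0.3162] [0.018  0.9998] [ 57. 199.] 0.059 [220.  183.5]
B yellow [0.8557 0.5285] [-0.2274 -0.9738] [26. 79.] 0.074 [133.   51.5]
B yellow [ 0.6147 -0.2497] [-0.0139  0.9999] [ 56. 199.] 0.059 [419.  129.5]
B green [ 0.4506 -0.035 ] [ 0.0154 -0.9999] [ 52. 193.] 0.057 [326.  184.5]
B blue [ 0.8944 -0.1254] [ 0.9702 -0.2421] [ 48. 103.] 0.068 [360.  44.]
B blue [0.6525 0.5225] [ 0.9551 -0.2963] [ 23. 114.] 0.026 [140.5 129.5]
B blue [ 0.4435 -0.319 ] [-0.0461 -0.9989] [ 54. 196.] 0.058 [427. 187.]
T red [ 0.6183 -0.2812] [0.0037 1.    ] [112. 268.] 0.014 [416.5 131.5]
T yellow [ 0.4504 -0.291 ] [0.071  0.9975] [113. 263.] 0.014 [423.5 187. ]
T blue [0.6227 0.5317] [ 0.9493 -0.3142] [ 99. 124.] 0.017 [135. 134.]
T blue [ 0.4382 -0.1151] [ 0.8762 -0.482 ] [ 47. 107.] 0.015 [358.5 187.5]
spare (array([0.6235, 0.0016]), [120.87284851074219, 267.78759765625], array([0.0186, 0.9998], dtype=float32)) 0.013379551970330309
bottle (array([0.4383, 0.145 ]), [59.88450622558594, 488.779541015625], array([0.7745, 0.6326], dtype=float32)) 1.1443125298819485
counter z 0.0007459531534154487
```

View pics/cropY.png

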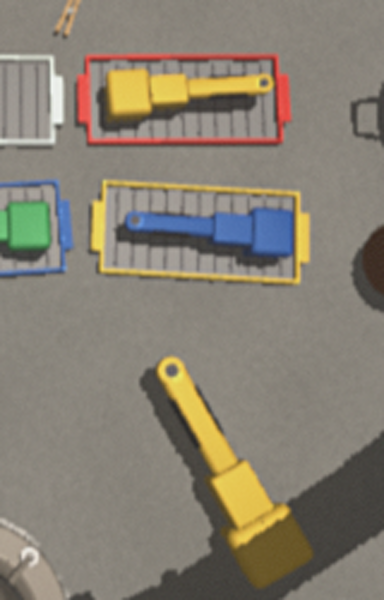

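The crop confirms it. The small yellow brush in the red tray measures 199 x 56 mm, as specified. The loose yellow one near the base is visibly larger, so it's the decoy. Next I'll get the tray rims by casting rays onto z = 14 mm, and locate the bottle.

```bash
cat >> vis.py <<'E'
def cast(uv,cal,z):
    R=cv2.Rodrigues(cal["rvec"])[0]; o=-R.T@cal["tvec"].ravel(); uv=np.asarray(uv,float)
    r=np.c_[(uv[:,0]-cal["cx"])/cal["fx"],(uv[:,1]-cal["cy"])/cal["fy"],np.ones(len(uv))]@R
    return (o+r*((z-o[2])/r[:,2])[:,None])[:,:2]
E
python3 - <<'E'
from vis import *
np.set_printoptions(precision=4,suppress=True)
p=cv2.imread("pics/top0.png"); d=np.load("pics/top0.npy"); cal=calibration("top"); W=world(d,cal)
h=cv2.cvtColor(p,cv2.COLOR_BGR2HSV)
win={"green":(175,158,274,214),"blue":(274,158,373,214),"yellow":(374,158,474,216),"red":(368,105,466,157),"spare":(272,105,368,157)}
out={}
for c,(a,b,e,f) in win.items():
    m=cv2.inRange(h,(0,0,150),(180,50,255)) if c=="spare" else cmask(p,c)
    if c=="green": m=cv2.inRange(h,(45,70,40),(95,255,255))
    z=np.zeros_like(m); z[b:f,a:e]=m[b:f,a:e]
    n,l,st,_=cv2.connectedComponentsWithStats(z,connectivity=8); 
    for i in range(1,n):
        if st[i,4]<12: z[l==i]=0
    v,u=np.nonzero((z>0)); P=cast(np.c_[u,v],cal,.014); c0,s,ax=rect(P)
    if ax[1]<0: ax=-ax
    out[c]=(c0,np.arctan2(ax[1],ax[0])); print(c,c0,ax,np.round(s),len(u))
S=W[112:152,203:242]; k=(S[...,2]>.03)&(S[...,2]<.14); q=S[k]; print("bottle",rect(q[:,:2]),q[:,2].max())
S=W[122:150,185:206]; q=S[(S[...,2]>.02)&(S[...,2]<.2)]; print("cup",q.mean(0),q[:,2].max(),len(q))
import pickle; pickle.dump(out,open("trays.pkl","wb"))
E
```

```text
green [0.4553 0.2859] [0.0677 0.9977] [114. 262.] 585
blue [ 0.4524 -0.0037] [-0.0549  0.9985] [111. 260.] 308
yellow [ 0.4493 -0.2902] [0.0693 0.9976] [115. 263.] 651
red [ 0.6171 -0.2789] [0.0085 1.    ] [111. 264.] 620
spare [0.6223 0.0026] [0.0085 1.    ] [117. 266.] 1962
bottle (array([0.6124, 0.2978]), [58.876041412353516, 87.603271484375], array([0.2581, 0.9661], dtype=float32)) 0.12945133007692258
cup [0.6054 0.3665 0.031 ] 0.04142899194843485 111
```

```bash
cat > mv.py <<'E'
from vis import *
from scipy.spatial.transform import Rotation as Rt
def quat(psi):
    x=np.array([np.cos(psi),np.sin(psi),0]); z=np.array([0,0,-1.]); 
    q=Rt.from_matrix(np.c_[x,np.cross(z,x),z]).as_quat(); return np.r_[q[3],q[:3]]
def near(psi,ref): return ref+(psi-ref+np.pi/2)%np.pi-np.pi/2
def tcp(xy,zgrasp): return [float(xy[0]),float(xy[1]),float(zgrasp+.054)]
def st():
    s=env.get_state(); print("t %.1f"%s["time"],"tcp",np.round(s["tcp_pos"],4),"F",np.round(s["force"],1),"T",np.round(s["torque"],2),"open",round(s["opening"],4)); return s
E
python3 - <<'E'
from mv import *
np.set_printoptions(precision=3,suppress=True)
p=cv2.imread("pics/top0.png"); cal=calibration("top"); h=cv2.cvtColor(p,cv2.COLOR_BGR2HSV)
for c,(a,b,e,f) in {"green":(175,158,274,214),"yellow":(374,158,474,216)}.items():
    m=cv2.inRange(h,(45,70,40),(95,255,255)) if c=="green" else cmask(p,c)
    z=np.zeros_like(m); z[b:f,a:e]=m[b:f,a:e]; v,u=np.nonzero(z); P=cast(np.c_[u,v],cal,.014)
    w,V=np.linalg.eigh(np.cov(P.T)); print(c,P.mean(0),V[:,1])
for ref in(np.pi/2,-np.pi/2):
    print(ref,[kin.inverse_kinematics(tcp(xy,.2),quat(ref)) for xy in[(.458,.316),(.62,0),(.615,-.25),(.44,-.32),(.45,-.03)]])
E
```

```text
green [0.455 0.288] [0.077 0.997]
yellow [ 0.449 -0.292] [0.072 0.997]
1.5707963267948966 [array([ 0.068,  0.546, -1.041,  1.842,  0.537,  1.068, -1.182]), array([ 0.311,  0.496, -0.557,  1.712,  0.299,  1.02 , -0.35 ]), array([ 0.531,  0.528, -0.338,  1.613,  0.196,  1.035,  0.136]), array([ 0.781,  0.34 , -0.326,  1.903,  0.134,  0.92 ,  0.391]), array([ 0.433,  0.217, -0.563,  2.091,  0.151,  0.872, -0.217])]
-1.5707963267948966 [array([ 0.146,  0.622, -1.182,  1.838,  0.639,  1.129,  1.876]), array([-0.886,  0.819,  1.27 ,  1.792, -0.846,  1.202, -2.496]), array([ 0.088,  0.516,  0.288,  1.647, -0.167,  1.003, -2.71 ]), array([ 0.268,  0.325,  0.302,  1.938, -0.122,  0.896, -2.51 ]), array([-1.103,  0.425,  1.311,  2.172, -0.523,  0.924, -2.623])]
```

```bash
python3 - <<'E'
from mv import *
np.set_printoptions(precision=4,suppress=True)
b=np.array([.4585,.3162]); psi=near(np.arctan2(.9998,.018),np.pi/2)
env.reach(tcp(b,.25),quat(psi)); env.grip(.065,20); st()
cal=calibration("wrist"); p,d=camera("wrist"); print(cal["fx"],cal["cx"],cal["cy"])
R=cv2.Rodrigues(cal["rvec"])[0]; print("cam pos",-R.T@cal["tvec"].ravel(),"axis",R[2])
cv2.imwrite("pics/w1.png",p); np.save("pics/w1.npy",d)
E
```

```text
t 3.8 tcp [0.4586 0.3161 0.304 ] F [-0.3 -0.2  0.1] T [ 0.06 -0.01  0.01] open 0.0649
309.70691628693146 318.4533641196593 196.07693608272788
cam pos [0.46   0.3908 0.3741] axis [-0.0056 -0.2951 -0.9555]
```

View pics/w1.png

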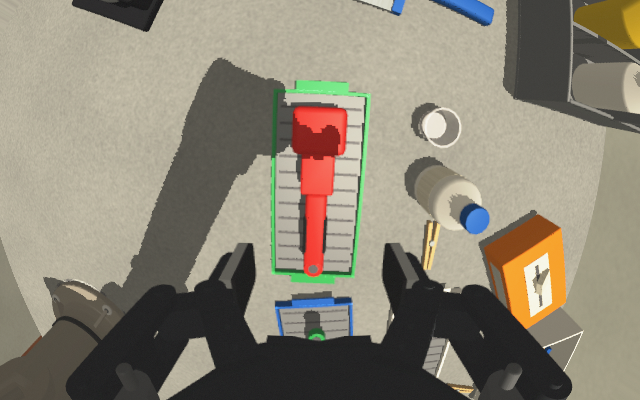

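The wrist view shows the red brush in the green tray, head at (320,130) and handle end at (313,270). The cup is at (438,126) and the bottle at (450,195), both clear of the gripper. I'll refine the measurement from this view.

```bash
cat >> mv.py <<'E'
def wrist_world(d,cal):
    v,u=np.indices(d.shape); R=cv2.Rodrigues(cal["rvec"])[0]
    x=u-cal["cx"]; y=v-cal["cy"]; r=np.hypot(x,y)+1e-9; k=np.tan(np.minimum(r/cal["fx"],1.4))/r
    return (np.stack([x*k*d,y*k*d,d],-1)-cal["tvec"].ravel())@R
def wrist_cast(u,v,cal,z):
    R=cv2.Rodrigues(cal["rvec"])[0]; o=-R.T@cal["tvec"].ravel()
    x=u-cal["cx"]; y=v-cal["cy"]; r=np.hypot(x,y)+1e-9; k=np.tan(r/cal["fx"])/r
    q=np.c_[x*k,y*k,np.ones(len(u))]@R
    return (o+q*((z-o[2])/q[:,2])[:,None])[:,:2]
def wrist_look(brush=None,tray=None,guess=None,name=None):
    """brush seen by the wrist camera -> (point, axis to head); tray -> (centre, axis)"""
    cal=calibration("wrist"); p,d=camera("wrist"); W=wrist_world(d,cal)
    if name: cv2.imwrite(f"pics/{name}.png",p)
    out={}
    for k,c in(("brush",brush),("tray",tray)):
        if c is None: continue
        m=cv2.inRange(cv2.cvtColor(p,cv2.COLOR_BGR2HSV),(0,0,190),(180,40,255)) if c=="spare" else cmask(p,c)
        near_=np.hypot(W[...,0]-guess[0],W[...,1]-guess[1])<.16
        z=W[...,2]; ok=(m>0)&(d>0)&near_&((z>.018)&(z<.08) if k=="brush" else (z>.004)&(z<.022))
        n,l,s,_=cv2.connectedComponentsWithStats(ok.astype(np.uint8))
        if k=="brush": ok=l==1+np.argmax(s[1:,4])
        else: ok=ok&(s[l,4]>20)
        q=W[ok]
        if k=="brush":
            b,e,sz=brush_from_points(q[:,:2]); t=(q[:,:2]-b)@e
            sh=q[(t>-.018)&(t<.014)&(q[:,2]>.035)]; nrm=np.array([-e[1],e[0]])
            lat=(sh[:,:2]-b)@nrm
            out[k]=b,e; print(c,"brush",b,"axis",e,"size",np.round(sz),"top",np.percentile(q[:,2],95),"shoulder lat %.4f..%.4f"%(lat.min(),lat.max()),"top head/handle",np.median(q[t>.03][:,2]),np.median(q[t<-.05][:,2]))
        else:
            c0,sz,e=rect(q[:,:2]); out[k]=c0,e; print(c,"tray",c0,"axis",e,"size",np.round(sz),"z",np.median(q[:,2]))
    return out
E
python3 - <<'E'
from mv import *
np.set_printoptions(precision=4,suppress=True)
wrist_look("red","green",(.4555,.287),"w1b")
E
```

```text
red brush [0.4575 0.3171] axis [0.0578 0.9983] size [ 57. 198.] top 0.05223071726263798 shoulder lat -0.0175..0.0182 top head/handle 0.05084053545128575 0.05100298613197886
green tray [0.4555 0.2862] axis [0.0658 0.9978] size [111. 261.] z 0.0140355937669228
```

```bash
cat >> mv.py <<'E'
REF=np.pi/2; H=.22; GZ=.037
def ang(e): return near(np.arctan2(e[1],e[0]),REF)
def pick(b,e):
    q=quat(ang(e)); env.grip(.065,50)
    env.movel(tcp(b,.10),.2,rot=q); hit=env.movel(tcp(b,GZ),.08,stop_force=8)
    if hit: print("HIT"); st(); return False
    env.grip(.02,50); s=st(); ok=.030<s["opening"]<.042
    if ok: env.movel(tcp(b,GZ+.02),.05); env.dwell(.2); s=st(); env.movel(tcp(b,H),.15)
    print("pick ok",ok); return ok
def place(c,t_axis,e):
    """tray centre, tray axis, present head axis"""
    a=np.array(t_axis)/np.linalg.norm(t_axis); a=a if a@e>0 else -a
    b=np.array(c)+.028*a; q=quat(ang(a))
    env.movel(tcp(b,H),.25,rot=q); env.movel(tcp(b,GZ+.02),.15)
    print("contact",env.movel(tcp(b,GZ-.001),.025,stop_force=2.5)); st()
    env.grip(.065,50); env.dwell(.2); env.movel(tcp(b,.13),.15); st(); return b,a
E
python3 - <<'E'
from mv import *
np.set_printoptions(precision=4,suppress=True)
o=wrist_look("red",None,(.4555,.287)); b,e=o["brush"]
if pick(b,e):
    cal=calibration("wrist"); p,d=camera("wrist"); cv2.imwrite("pics/w2.png",p)
    p,_=camera("top"); cv2.imwrite("pics/t2.png",p)
E
```

```text
red brush [0.4575 0.317 ] axis [0.061  0.9981] size [ 57. 198.] top 0.05222977753020566 shoulder lat -0.0175..0.0182 top head/handle 0.05085981853766537 0.05099095869796185
t 6.4 tcp [0.4578 0.3173 0.0916] F [-0.1 -1.2  5.3] T [-0.08  0.12  0.01] open 0.0352
t 7.1 tcp [0.4573 0.3169 0.1107] F [-0.6  0.5 -1.7] T [-0.01 -0.05  0.  ] open 0.0353
pick ok True
```

View pics/w2.png

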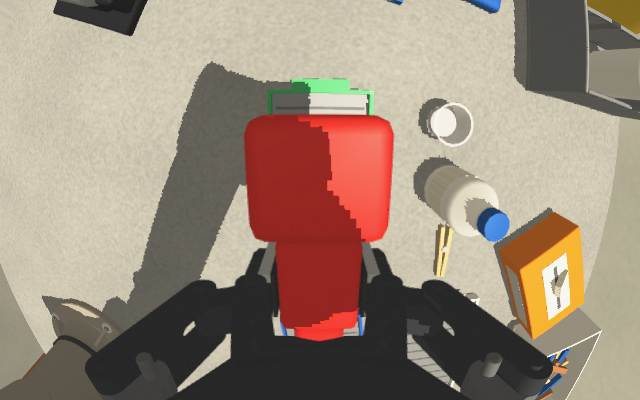

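The wrist view shows the red brush held at its shoulder, between head and handle, and level (head at (320,180)). Now I'll place it in the spare tray and check it, then hover over the green brush.

```bash
python3 - <<'E'
from mv import *
np.set_printoptions(precision=4,suppress=True)
b,a=place((.6225,.0022),(.0085,1),np.array([.06,.998])); print("target",b)
env.movel(tcp(b,.25),.25); wrist_look("red","spare",(.6225,.0022),"w3")
env.movel(tcp((.4506,-.035),.25),.25); wrist_look("green","blue",(.4524,-.0037),"w4")
st()
E
```

```text
contact True
t 11.9 tcp [0.6226 0.0301 0.0917] F [-0.6 -0.9  4.9] T [-0.04  0.09  0.01] open 0.0351
t 13.3 tcp [0.6223 0.0298 0.1833] F [ 0.1 -1.  -0.1] T [-0.06 -0.04 -0.02] open 0.0648
target [0.6227 0.0302]
red brush [0.6222 0.029 ] axis [0.003 1.   ] size [ 57. 197.] top 0.052194808194005855 shoulder lat -0.0181..0.0178 top head/handle 0.050859324883910234 0.05090551821193942
spare tray [0.6193 0.0025] axis [0.0173 0.9999] size [113. 264.] z 0.005884335713157576
green brush [ 0.4521 -0.0335] axis [ 0.0187 -0.9998] size [ 57. 197.] top 0.05227250085376809 shoulder lat -0.0175..0.0177 top head/handle 0.05091136483399491 0.0509327720270921
blue tray [ 0.4534 -0.003 ] axis [ 0.0564 -0.9984] size [112. 261.] z 0.013988042153901429
t 14.9 tcp [ 0.4516 -0.0346  0.3041] F [-0.4  0.1 -0.7] T [-0.01 -0.01 -0.01] open 0.0651
```

View pics/w4.png

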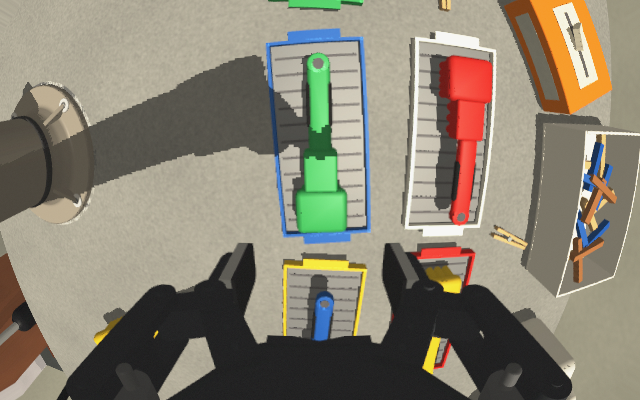

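Red is flat in the white tray, head at (468,80) and handle at (460,215). Green in the blue tray, with its head at (320,210), is clear for picking.

```bash
python3 - <<'E'
from mv import *
np.set_printoptions(precision=4,suppress=True)
e=np.array([.0187,-.9998])
if pick((.4521,-.0335),e):
    b,a=place((.4555,.2862),(.0658,.9978),e); print("target",b)
    env.movel(tcp((.4555,.29),.25),.25); wrist_look("green","green",(.4555,.2862),"w5")
    env.reach(tcp((.4435,-.319),.25),quat(REF)); wrist_look("blue","yellow",(.45,-.29),"w6")
st()
E
```

```text
t 17.3 tcp [ 0.4525 -0.0335  0.0916] F [-0.3  0.3  5.8] T [ 0.    0.29 -0.  ] open 0.0355
t 18.1 tcp [ 0.4519 -0.0335  0.1108] F [-0.2 -0.3 -2.1] T [-0.01 -0.02  0.04] open 0.0353
pick ok True
contact True
t 22.6 tcp [0.4535 0.2581 0.0916] F [-0.7 -1.8  6.1] T [-0.16  0.07 -0.01] open 0.0352
t 23.9 tcp [0.4534 0.2577 0.1833] F [-0.6 -0.6 -1. ] T [-0.03  0.02 -0.03] open 0.0651
target [0.4537 0.2583]
green brush [0.4514 0.2577] axis [-0.0353 -0.9994] size [ 56. 198.] top 0.05219120475951114 shoulder lat -0.0166..0.0194 top head/handle 0.05093976879568732 0.05096525560293746
green tray [0.4557 0.2865] axis [0.0667 0.9978] size [112. 261.] z 0.013988717168686278
blue brush [ 0.444 -0.319] axis [-0.0198 -0.9998] size [ 57. 196.] top 0.05223465592228897 shoulder lat -0.0163..0.0209 top head/handle 0.05092028576570719 0.050918891608167025
yellow tray [ 0.4923 -0.293 ] axis [0.0686 0.9976] size [198. 263.] z 0.013909595660627539
t 26.9 tcp [ 0.4442 -0.3179  0.3042] F [0.  0.3 0.1] T [-0.05  0.01  0.04] open 0.0651
```

View pics/w5.png

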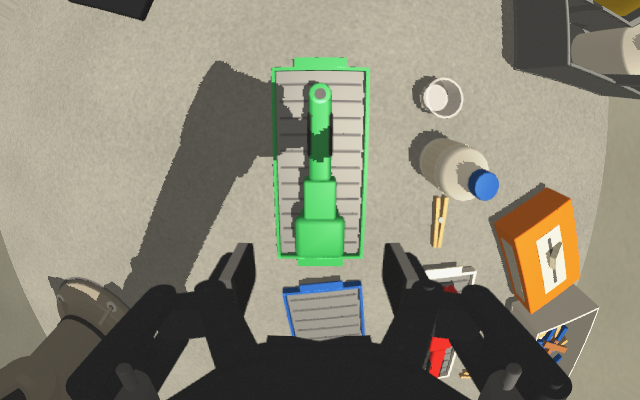

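View pics/w6.png

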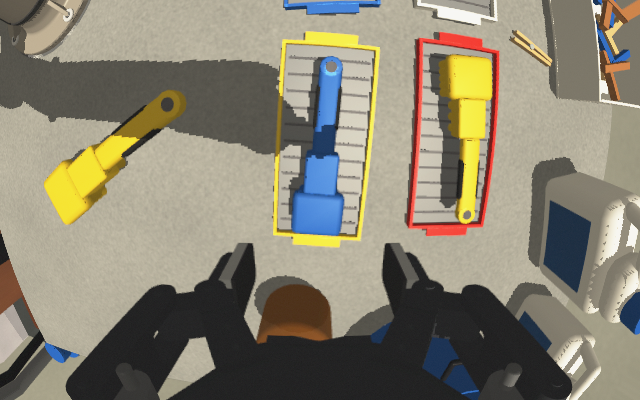

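Green lies inside its tray, head at (320,235) and handle at (320,95), with the bottle and cup untouched. The blue brush's bounding-box axis looks slightly off, because the shoulder came out 2 mm off-centre. I'll refine it with a midline fit on the top-face points, then move blue to the blue tray.

```bash
cat >> mv.py <<'E'
def refine(q,b,e):
    q=q[q[:,2]>.047][:,:2]
    for _ in range(3):
        n=np.array([-e[1],e[0]]); t=(q-b)@e; w=(q-b)@n
        T=np.arange(-.115,.065,.006); M=[]
        for x in T:
            k=np.abs(t-x)<.004
            if k.sum()>8: M.append((x,(w[k].min()+w[k].max())/2))
        M=np.array(M); s,o=np.polyfit(M[:,0],M[:,1],1); e=e+s*n; e/=np.linalg.norm(e)
        t=(q-b)@e; mid=(t.min()+t.max())/2
        b=b+o*n+(mid+.028)*e
    return b,e,np.ptp(t),np.std(M[:,1]-np.polyval((s,o),M[:,0]))
def brush_look(c,guess,name=None,r=.16):
    cal=calibration("wrist"); p,d=camera("wrist"); W=wrist_world(d,cal)
    if name: cv2.imwrite(f"pics/{name}.png",p)
    z=W[...,2]; ok=(cmask(p,c)>0)&(d>0)&(np.hypot(W[...,0]-guess[0],W[...,1]-guess[1])<r)&(z>.018)&(z<.08)
    n,l,s,_=cv2.connectedComponentsWithStats(ok.astype(np.uint8)); q=W[l==1+np.argmax(s[1:,4])]
    b,e,sz=brush_from_points(q[:,:2]); b,e,L,res=refine(q,b,e)
    lo=((cmask(p,"yellow")>0)&(d>0)&(z>.004)&(z<.022)&(np.abs(W[...,0]-.45)<.075)&(np.abs(W[...,1]+.29)<.16))
    if lo.sum()>300: print("yellow tray",rect(W[lo][:,:2]))
    sh=q[(np.abs((q[:,:2]-b)@e+.002)<.016)&(q[:,2]>.047)][:,:2]; lat=(sh-b)@np.array([-e[1],e[0]])
    print(c,"b",b,"e",e,"L %.4f res %.4f shoulder %.4f %.4f zmed %.4f"%(L,res,lat.min(),lat.max(),np.median(q[:,2]))); return b,e
E
python3 - <<'E'
from mv import *
np.set_printoptions(precision=4,suppress=True)
b,e=brush_look("blue",(.45,-.29))
if np.linalg.norm(b-[.4435,-.319])<.006 and pick(b,e):
    t,a=place((.4529,-.0033),(-.0556,.9985),e); print("target",t)
    env.movel(tcp((.4529,-.005),.25),.25); brush_look("blue",(.4529,-.0033),"w7")
    env.movel(tcp((.6147,-.2497),.25),.3,rot=quat(REF)); brush_look("yellow",(.617,-.27),"w8",.14)
st()
E
```

```text
yellow tray (array([ 0.4501, -0.2901]), [112.88097381591797, 263.6683349609375], array([0.0689, 0.9976], dtype=float32))
blue b [ 0.4465 -0.3191] e [-0.0892 -0.996 ] L 0.1970 res 0.0002 shoulder -0.0180 0.0180 zmed 0.0509
t 29.3 tcp [ 0.4468 -0.3192  0.0916] F [-1.5 -0.2  5.8] T [ 0.03  0.21 -0.02] open 0.0355
t 30.1 tcp [ 0.4463 -0.319   0.1107] F [ 0.4  0.4 -1.8] T [ 0.02 -0.01  0.04] open 0.0354
pick ok True
contact True
t 34.6 tcp [ 0.4543 -0.0312  0.0916] F [-0.6 -0.1  6.6] T [-0.12  0.06 -0.04] open 0.0355
t 36.0 tcp [ 0.454  -0.0316  0.1834] F [-0.6  0.1  0. ] T [-0.05  0.01  0.03] open 0.0647
target [ 0.4545 -0.0313]
yellow tray (array([ 0.4549, -0.2171]), [113.08721160888672, 117.7384262084961], array([0.0703, 0.9975], dtype=float32))
blue b [ 0.4538 -0.0309] e [ 0.0554 -0.9985] L 0.1969 res 0.0003 shoulder -0.0178 0.0173 zmed 0.0509
yellow tray (array([ 0.4501, -0.2901]), [114.08612060546875, 262.6324462890625], array([0.072 , 0.9974], dtype=float32))
yellow b [ 0.6178 -0.2496] e [-0.0518  0.9987] L 0.1983 res 0.0003 shoulder -0.0178 0.0177 zmed 0.0509
t 37.8 tcp [ 0.6143 -0.2481  0.3039] F [-0.3  0.7  0.8] T [0.01 0.05 0.04] open 0.0651
```

View pics/w7.png

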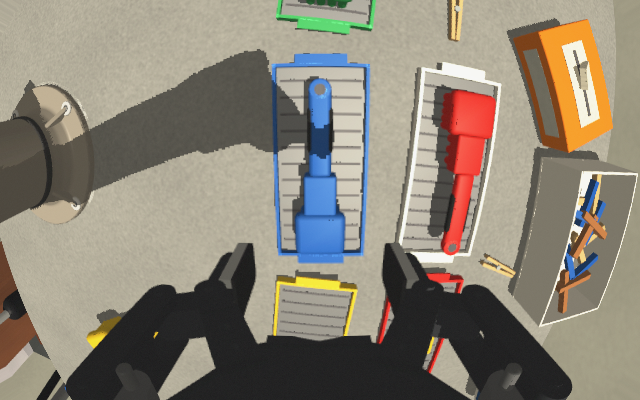

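View pics/w8.png

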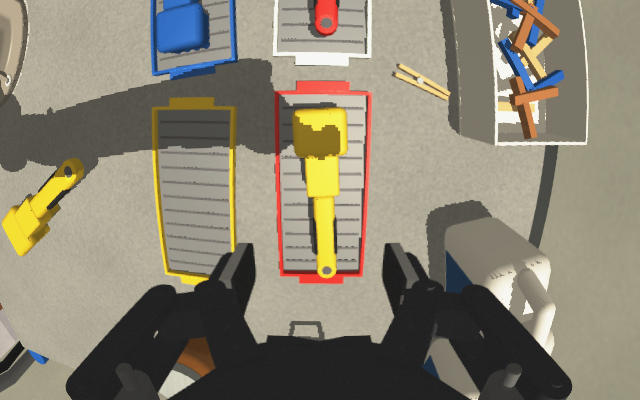

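Blue lies in the blue tray, head at (320,235), and red is still undisturbed in the spare at (460,170). The small yellow brush in the red tray is clearly visible, head at (320,130), and the larger decoy is at (45,210). Next is yellow to the yellow tray, then red to the red tray.

```bash
python3 - <<'E'
from mv import *
np.set_printoptions(precision=4,suppress=True)
b,e=brush_look("yellow",(.617,-.27),None,.14)
if np.linalg.norm(b-[.6178,-.2496])<.004 and pick(b,e):
    t,a=place((.4501,-.2901),(.0697,.9976),e); print("target",t)
    env.movel(tcp((.4501,-.27),.25),.25); brush_look("yellow",(.45,-.29),"w9",.14)
    env.movel(tcp((.6175,-.27),.25),.3,rot=quat(REF)); tr=wrist_look(None,"red",(.6175,-.28))["tray"]
    env.movel(tcp((.6222,.029),.25),.3); b,e=brush_look("red",(.6222,.0),"w10")
    if np.linalg.norm(b-[.6222,.029])<.005 and np.linalg.norm(tr[0]-[.6177,-.28])<.004 and pick(b,e):
        t,a=place(tr[0],tr[1],e); print("target",t)
        env.movel(tcp(t,.25),.25); brush_look("red",(.6175,-.28),"w11")
st()
E
```

```text
yellow tray (array([ 0.45  , -0.2902]), [113.99610137939453, 263.02777099609375], array([0.0718, 0.9974], dtype=float32))
yellow b [ 0.6178 -0.2497] e [-0.0515  0.9987] L 0.1974 res 0.0003 shoulder -0.0179 0.0177 zmed 0.0509
t 40.3 tcp [ 0.6182 -0.2499  0.0917] F [-1.1 -0.5  4.4] T [-0.06  0.13  0.  ] open 0.0353
t 41.0 tcp [ 0.6175 -0.2497  0.1106] F [-0.9  0.3 -2. ] T [0.03 0.01 0.02] open 0.0352
pick ok True
contact True
t 45.1 tcp [ 0.4519 -0.2621  0.0917] F [-0.8  0.1  5.2] T [0.02 0.14 0.02] open 0.0353
t 46.4 tcp [ 0.4515 -0.2622  0.1833] F [-0.8  0.4  0.2] T [-0.05  0.04 -0.04] open 0.0655
target [ 0.4521 -0.2622]
yellow tray (array([ 0.45  , -0.2903]), [113.00963592529297, 261.92852783203125], array([0.0692, 0.9976], dtype=float32))
yellow b [ 0.4516 -0.2625] e [0.0727 0.9974] L 0.1980 res 0.0003 shoulder -0.0176 0.0180 zmed 0.0509
red tray [ 0.6181 -0.2786] axis [0.0069 1.    ] size [113. 263.] z 0.013896683338300745
red b [0.6224 0.0293] e [0.0062 1.    ] L 0.1979 res 0.0003 shoulder -0.0178 0.0180 zmed 0.0509
t 51.5 tcp [0.6228 0.0294 0.0917] F [ 0.9 -0.3  4.3] T [-0.05  0.08  0.02] open 0.0352
t 52.2 tcp [0.6222 0.0292 0.1107] F [-0.4  0.2 -2.4] T [-0.   -0.02  0.01] open 0.0354
pick ok True
contact True
t 56.7 tcp [ 0.6181 -0.2506  0.0917] F [-0.5 -0.5  5.3] T [-0.    0.01  0.02] open 0.0351
t 58.1 tcp [ 0.6176 -0.2508  0.1832] F [-1.2  0.6 -0.2] T [0.01 0.02 0.02] open 0.0649
target [ 0.6183 -0.2506]
yellow tray (array([ 0.45  , -0.2904]), [113.85403442382812, 263.05926513671875], array([0.0707, 0.9975], dtype=float32))
red b [ 0.6178 -0.2519] e [0.0079 1.    ] L 0.1984 res 0.0003 shoulder -0.0179 0.0180 zmed 0.0509
t 58.8 tcp [ 0.6175 -0.2508  0.3023] F [-0.1 -0.2 -1. ] T [0.01 0.02 0.04] open 0.065
```

View pics/w11.png

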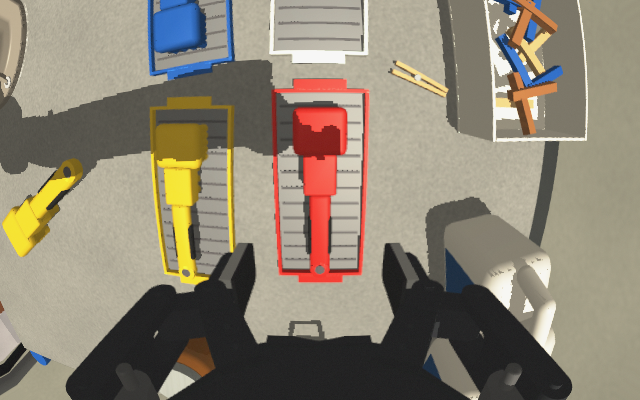

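Red and yellow both lie in their own trays. I'll back the arm away and take one last top view, which also checks the bottle.

```bash
python3 - <<'E'
from mv import *
np.set_printoptions(precision=4,suppress=True)
env.goto_joints([1.047,.477,.022,1.555,-.011,1.109,-.083])
p,d,W,B,T=survey(); cv2.imwrite("pics/top9.png",p)
for c in B:
    for x in B[c]:
        if x[2][1]>180: print(c,x[0]-.028*x[1],x[1],np.round(x[2]),round(float(x[3]),3))
S=W[112:152,203:242]; q=S[(S[...,2]>.03)&(S[...,2]<.14)]; print("bottle",rect(q[:,:2]),q[:,2].max()); st()
E
```

```text
red [ 0.6133 -0.2869] [0.0387 0.9992] [ 56. 213.] 0.059
yellow [ 0.4491 -0.2891] [0.0738 0.9973] [ 56. 197.] 0.059
green [0.455  0.2835] [-0.0775 -0.997 ] [ 53. 197.] 0.058
blue [ 0.4554 -0.0048] [ 0.003 -1.   ] [ 54. 194.] 0.058
bottle (array([0.6014, 0.2976]), [57.05241394042969, 90.6275863647461], array([ 0.4237, -0.9058], dtype=float32)) 0.1312229008297803
t 60.6 tcp [ 0.2746 -0.6168  0.3036] F [ 1.1 -0.7  0.6] T [ 0.04 -0.01  0.01] open 0.0651
```

View pics/top9.png

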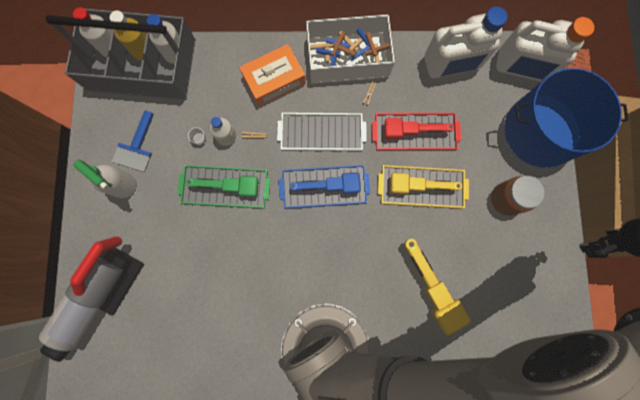

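The top view shows each brush in the tray of its own colour, the spare empty, and the bottle still standing at (222,131) as in the first picture. Handing in.

```bash
python3 -c "
from cell import job; job.job_done()"
```

```text
the job is handed in; nothing more can be done
```

All four brushes now lie flat in the trays of their own colour, and the job is handed in at about 61 s of the 136 s allowed. I moved red to the spare, then green, blue and yellow to their own trays, and finally red to its own. Each was gripped at its balance point with 50 N, carried level and set down under force control.

**Close checks:** wrist views after each placing showed the brush tops at 51 mm, so they are flat on the mats. Red, blue and yellow were within about 2 mm of the tray centres. The spare tray is empty, and the larger yellow look-alike was never touched.

**Weaker readings:**
- **Green:** in its own tray and well inside the rims; only bounding-box fits were taken, which put it about 3 mm off centre.
- **Red, last top view:** it read 213 mm long and about 9 mm off centre, probably because red rim pixels joined the mask. The wrist fit gave 198 mm and about 1 mm.
- **Bottle:** the depth box centre shifted 11 mm in x between the first and last measurement. That box was crude, reading 59 x 88 mm for a 60 mm bottle. In the pictures the bottle stands upright at the same pixel (222,131) as at the start, and nothing came near it.

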